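# Lock the slicer's carriage with its pin

### The arm

A 6-joint arm with a two-finger parallel gripper is mounted at the origin on a cart in front of the work surface, level with it; the furniture and walls round the work are solid. World frame = base frame: x ahead of the robot, y to its left, z up, the work surface at z = 0. Lengths are in m, angles in degrees, forces in N, time in s.
With the tool pointing down it reaches from about 0.3 to 0.75 m from the base axis. Payload 8.5 kg.
Tool frame: the origin (TCP) lies on the centre line of the jaws, within the pads' length; the fingertips stand 17 mm ahead of it and the grasp point (between the pads) lies 2 mm behind it (env.tip_extent is the distance from the TCP to the fingertips, in m); z points along the fingers, y is the direction in which the jaws open and shut (so a half turn about z gives the same grasp; the last joint's range is limited). The gripper opens to 85 mm and grips with 20 to 120 N. Pads are 22 mm wide; open, the fingers measure 114 mm over their backs; the gripper's body (76 mm by 85 mm) begins 54 mm behind the grasp point. The pads swing forward as they close: fully open they stand 13 mm farther back than shut.
Start: joints at [-88.654, 21.807, 74.336, -0, 83.858, -12.336], TCP at [0.13, -0.534, 0.248] pointing down, gripper open.
Joint ranges: [-178.18, 178.18], [-50.72, 133.34], [12.68, 142.11], [-81.47, 261.47], [9.98, 163.14], [-165.26, 165.26]. Speed limits (degrees/s): [136.94, 136.94, 180, 180, 180, 180].

### API

Orientations are given as a 3x3 rotation matrix whose columns are the frame's x, y, z axes.
In Python, from rig import telemetry, get_image, camera_params, close_job, env gives the robot as it stands.
- The arm moves only by the tool apply_moves, never from a script. Its argument "motion" is a list of rows, each an object of numbers: "tx", "ty", "tz": the shift along the tool's x, y, z in cm; "turn": the turn about the tool's z in degrees; "jaw": the gripper's target within -1 to 1 (fully open at 1, half-way at 0, shut at -1). In form: [{"tx": .., "ty": .., "tz": .., "turn": .., "jaw": ..}, ...]. A call has 1 to 5 rows; each row is the pose to reach, as a shift and turn from the pose measured when the call began, along the tool's axes at that moment; what a row does not reach only later rows make up. A row lasts 1/12 s, in which the tool goes at most 41.7 mm and 7.16 degrees, less where a joint would pass 70% of its speed; a pose out of reach is approached as far as the arm can. A call with a gripper value outside its range is refused whole. The fingers move at their own pace and stop on an object; "squeeze" is the grip in N (left out, the last holds). Time passes only in rows, so rows that repeat a pose let the fingers close. It gives the time, the measured TCP pose, the force and the opening at its end, in the units of the state.
- telemetry.observe(): the state, without advancing time (a new reading comes with each control period).
- get_image(name): name is "side" or "top"; returns (picture, depth): 420x560x3 uint8, red, green, blue; 420x560 float32, m along the optical axis (not along the pixel's ray), 0 where there is no reading.
- camera_params(name): a dict with "fx", "fy", "cx", "cy" (pixels), "rvec" (rotation vector, rad) and "tvec" (3), from world to camera coordinates, as OpenCV has them. Camera axes: x right, y down, z forward; pixel columns grow to the right and rows downward; lengths in m; the calibration is good to about 2 mm. A picture is of the moment at which its call begins. camera_params takes no time and is no camera call.
- close_job(): hands the job in, once; it reports no verdict.
The state is a dict: "time_s": time; "q": joint angles; "qvel": joint speeds; "joint_efforts": joint torques, N m; "position": TCP position; "tool_rot": TCP orientation; "ft_force": force on the tool from outside, world axes, zero at the start; "wrist_torque": the same for the moment, N m; "grip_width": finger opening in m.
Only numpy, scipy, OpenCV 4.12 (cv2) and the standard library are available. Lean on these libraries where they do the work, as an engineer would, in place of code of your own. Each camera call takes 0.05 s, during which the arm holds its last target. There are 200 camera calls.

### The job

Lock the kitchen slicer for storage: take the headed steel pin out of its wooden rest and put it, tip first, into the hole on top of the slicer's fork, work the sliding carriage along until the hole in its tongue comes under the pin, and push the pin down through fork and tongue past the spring catch until its head sits flush on the fork. Leave the pin fully home and do not knock over or shift the tin, bottle and teapot standing nearby.

Things in the scene. Friction and masses are not known exactly. Their poses are not given: they have to be found in the camera images.
- slicer: fixed low slicer: aluminium bed 126 mm (its x) by 218 mm (its y), top 22 mm above the worktop; steel fork at its +y end; white plastic carriage 110 x 80 mm, top 40 mm up, sliding along y. Origin at worktop level, z up, y along the slide towards the fork. The fork's upright hole axis is at x = 0, y = +85 mm
- fork_mouth (a point): centre of the hole's mouth in the fork's flat top, 64 mm above the worktop; axes as the slicer's. Fork 62 mm (x) by 44 mm (y): upper ear 44 to 64 mm up (hole 13.5 mm, chamfered 2 mm), a 12 mm gap for the tongue, lower ear 22 to 32 mm up (hole 14 mm, free space below)
- catch_spot (a point): point on the hole's axis in the lower ear, 27 mm above the worktop, where a sprung catch bulges 3 mm into the hole from the side: the pin stops on it under its own weight and must be pushed past it with some 5 to 15 N; the catch then rubs on the shank, so the pin stays wherever it is left, leaning up to 0.05 rad in its clearance
- knob_grip (a point): point on the axis of the carriage's upright round black knob, 68 mm above the worktop (knob 30 mm diameter, 50 to 86 mm up). The carriage has 56 mm of travel along the slicer's y, about 2 N of friction, and stays where it is left; it starts 10 to 46 mm too far from the fork, the tongue's solid part under the fork's hole
- tongue_clamp (a point): clamp on the carriage for the tongue, a steel strap 30 mm wide, 8 mm thick, top 42 mm up, running through the fork. Its one hole (14 mm), hidden under the upper ear, is 120 mm from the knob's axis along y, give or take 12 mm: it differs each time and is not given. A pin standing loose in the upper ear drops some 15 mm when the hole comes under it, then blocks the carriage
- pin: loose steel pin, about 80 g: shank 12 mm diameter, 52 mm long, lowest 6 mm tapered to a 7 mm flat tip; head 26 mm diameter, 30 mm tall. Origin at the tip's centre, z towards the head. Starts upright in the rest, tip 7 mm above the worktop, head's underside 14 mm above the rest. Standing on the tongue its tip is 42 mm up; fully home 12 mm, head's top 94 mm
- pin_rest: fixed wooden block 70 x 70 mm, 45 mm high, with an upright 14 mm hole 38 mm deep in the middle that holds the pin; origin at the centre of its underside
- tin: bystander: low round tin, 86 mm diameter, 40 mm high, origin at the centre of its underside
- bottle: bystander: brown glass bottle, 58 mm diameter, 173 mm high, origin at the centre of its underside
- teapot: bystander: small grey steel teapot, 98 x 170 mm, 110 mm high, origin at the centre of its underside
Mind the look-alikes: they are no part of the job. Of the things that look like the pin, the largest one is meant.

How it is judged (in metres and radians):
At the end, for the whole second after the job is handed in: The pin stands head up through the fork and the tongue with the underside of its head within 2.5 mm of the fork's top face, its tip within 4 mm of the hole's axis, upright within 0.08 rad, at rest (z of pin in the frame of fork_mouth below -0.0495 m and horizontal distance between pin and fork_mouth below 0.004 m and angle between pin's own z axis and vertical below 0.08 rad and linear speed of pin below 0.01 m/s); the robot touches nothing.
It fails at once if the tin, bottle or teapot is shifted by more than 30 mm (distance of any of tin, bottle, teapot from where it was at the start of the episode above 0.03 m).
It fails at once if the tin, bottle or teapot is knocked over (angle between any of tin, bottle, teapot's own z axis and vertical above 0.5 rad).
It also fails if it takes over 64 s, if anything falls off the work surface, if the arm or the gripper's body presses on something with over 40 N, if the wrist force passes 120 N, or if a joint passes its speed limit or range.

## Working session

There is one attempt and no reset: what is moved stays moved. The work goes in short steps, Python scripts to look and compute and a tool call to move; the robot and the scene stay as the last step left them, time stands still between calls to the robot, and variables do not carry over. Pictures are saved under pics/ and viewed, about 8 in all and at most 12, crops included, and the job is handed in when it is done.

Besides the shell and the picture viewer there is one more tool, called after ">>>" as name(argument=value, ...), one argument or row to a line, values as JSON. apply_moves: Moves the arm, as the interface text tells. Its arguments: {"type":"object","properties":{"motion":{"type":"array"},"squeeze":{"type":"number"}},"required":["motion"]}

```bash
mkdir -p pics; cat > h.py <<'E'
import numpy as np, cv2
from rig import telemetry, get_image, camera_params, close_job, env
def cam(n):
    p=camera_params(n);R=cv2.Rodrigues(np.array(p['rvec'],float))[0]
    return p,R,np.array(p['tvec'],float).ravel()
def cloud(n,d):
    p,R,t=cam(n);v,u=np.mgrid[:d.shape[0],:d.shape[1]]
    c=np.stack([(u-p['cx'])/p['fx']*d,(v-p['cy'])/p['fy']*d,d],-1)
    w=(c-t)@R; w[d==0]=np.nan
    return w
def grab(n,f):
    im,d=get_image(n);cv2.imwrite(f'pics/{f}.png',im[:,:,::-1]);np.save(f'{f}.npy',d);return im,d,cloud(n,d)
E
python3 - <<'E'
from h import *
for n in('top','side'):
    grab(n,n+'0');p,R,t=cam(n);print(n,p['fx'],-R.T@t,R[2])
a=cv2.imread('pics/top0.png');b=cv2.imread('pics/side0.png')
s=telemetry.observe();print(s['tool_rot'],s['position'],s['time_s'],s['grip_width'],s['ft_force'])
E
```

```text
top 440.7026163289938 [ 0.43616334 -0.06587111  1.09460586] [ 0.11867306  0.01384521 -0.99283685]
side 416.0503499408551 [ 0.48068805 -0.82922141  0.4971402 ] [ 0.07433132  0.87109088 -0.48546425]
[[ 9.71637853e-01  2.36473850e-01 -7.36345348e-06]
 [ 2.36473654e-01 -9.71637004e-01  1.32074593e-03]
 [ 3.05167272e-04 -1.28502801e-03 -9.99999128e-01]] [ 0.13006529 -0.5341467   0.24777772] 0.1 0.08548430845921529 [-0.20516338 -0.43050638 -0.57745724]
```

View pics/top0.png

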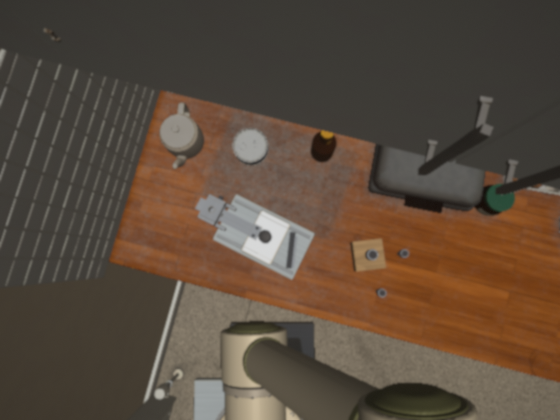

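View pics/side0.png

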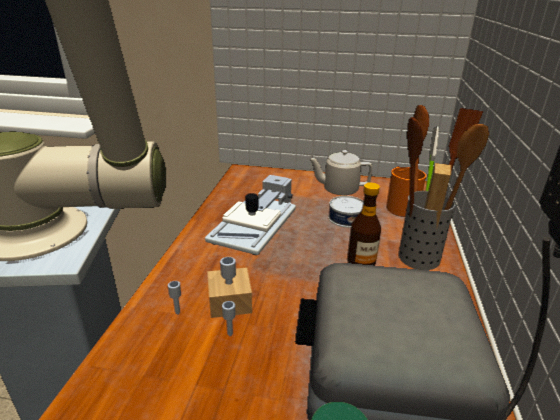

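The top view shows the rest with a pin at (371,255) and two other pins at (404,253) and (382,293). The slicer's knob is at (265,237) and its fork at about (211,208). The side view has the rest's pin at (228,268) and look-alikes at (175,292) and (229,315). The pin in the rest fits, being in the wooden block and apparently the largest. I'll confirm this in a crop along with the measurements.

```bash
python3 - <<'E'
from h import *
d=np.load('top0.npy');w=cloud('top',d)
for n,(u,v) in dict(pin=(371,255),l1=(404,253),l2=(382,293),knob=(265,237),fork=(211,208),rest=(358,245)).items():
    p=w[v-12:v+13,u-12:u+13].reshape(-1,3);z=np.nanmax(p[:,2]);s=p[p[:,2]>z-.006]
    print(n,w[v,u].round(4),'top',z.round(4),len(s),s.mean(0).round(4),np.ptp(s,0).round(4), ((s.max(0)+s.min(0))/2).round(4))
# bed/ fork points
Z=w[...,2]; m=np.zeros(Z.shape,bool); m[185:280,190:320]=1
def rect(lo,hi,mm=m):
    k=mm&(Z>lo)&(Z<hi);k=cv2.morphologyEx(k.astype(np.uint8),cv2.MORPH_OPEN,np.ones((2,2)))
    P=w[k>0][:,:2];r=cv2.minAreaRect((P*1000).astype(np.float32));print(lo,hi,len(P),r,P.mean(0),np.median(Z[k>0]))
rect(.014,.075);rect(.033,.044);
mf=m.copy();mf[:,235:]=0;rect(.057,.072,mf)
mr=np.zeros_like(m);mr[235:275,345:392]=1;rect(.035,.055,mr)
ds=np.load('side0.npy');ws=cloud('side',ds)
for n,(u,v) in dict(pin=(228,262),l1=(175,285),l2=(229,307),knob=(252,203)).items(): 
    p=ws[v-14:v+15,u-12:u+13].reshape(-1,3);c=ws[v,u];s=p[(np.linalg.norm(p[:,:2]-c[:2],axis=1)<.022)&(p[:,2]>c[2]-.008)]
    print('side',n,ws[v,u].round(4),len(s),s.max(0).round(4),s.min(0).round(4))
a=cv2.imread('pics/side0.png')[235:345,145:275];b=cv2.imread('pics/top0.png')[180:290,190:420]
cv2.imwrite('pics/c1.png',np.vstack([cv2.resize(b,(690,330),interpolation=2),cv2.resize(a,(319,270),interpolation=2) if 0 else cv2.copyMakeBorder(cv2.resize(a,(319,270),interpolation=2),0,0,0,371,0)]))
E
```

```text
pin [ 0.4432 -0.2567  0.0918] top 0.0939 74 [ 0.4434 -0.2588  0.0899] [0.0225 0.0232 0.0059] [ 0.4432 -0.2593  0.0909]
l1 [ 0.4475 -0.3394  0.06  ] top 0.0668 52 [ 0.4466 -0.3384  0.0635] [0.0162 0.02   0.006 ] [ 0.4464 -0.3383  0.0638]
l2 [ 0.3567 -0.2843  0.0649] top 0.0671 50 [ 0.3568 -0.2828  0.064 ] [0.0181 0.0188 0.0056] [ 0.3565 -0.2823  0.0643]
knob [ 0.4856 -0.0173  0.0864] top 0.0896 114 [ 0.4869 -0.015   0.086 ] [0.0253 0.0275 0.0059] [ 0.4868 -0.015   0.0866]
fork [0.5587 0.1152 0.0399] top 0.0687 310 [0.5541 0.1121 0.0646] [0.0573 0.0569 0.0059] [0.556  0.1111 0.0657]
rest [ 0.4671 -0.2351  0.0478] top 0.0939 23 [ 0.4453 -0.2518  0.0902] [0.0135 0.0073 0.0059] [ 0.4454 -0.2514  0.0909]
0.014 0.075 5146 ((521.0150146484375, 4.2217559814453125), (290.150634765625, 124.24996185302734), 53.00330352783203) [nan nan] nan
0.033 0.044 1568 ((528.5855712890625, 38.65476989746094), (231.101806640625, 104.08445739746094), 56.28634262084961) [nan nan] nan
0.057 0.072 476 ((552.0603637695312, 115.06239318847656), (50.383052825927734, 62.08933639526367), 63.11626052856445) [nan nan] nan
0.035 0.055 784 ((440.6620178222656, -266.1895751953125), (72.02582550048828, 81.50762176513672), 6.105713367462158) [nan nan] nan
side pin [ 0.4445 -0.2659  0.0906] 149 [ 0.4542 -0.2485  0.092 ] [ 0.4308 -0.2731  0.0827]
side l1 [ 0.3592 -0.2897  0.066 ] 103 [ 0.3648 -0.2758  0.0667] [ 0.3451 -0.2938  0.058 ]
side l2 [ 0.4471 -0.3429  0.0624] 143 [ 0.4547 -0.3305  0.066 ] [ 0.4362 -0.3498  0.0546]
side knob [ 0.4881 -0.0298  0.0747] 152 [ 0.4996 -0.0087  0.0885] [ 0.4728 -0.0317  0.0668]
```

View pics/c1.png

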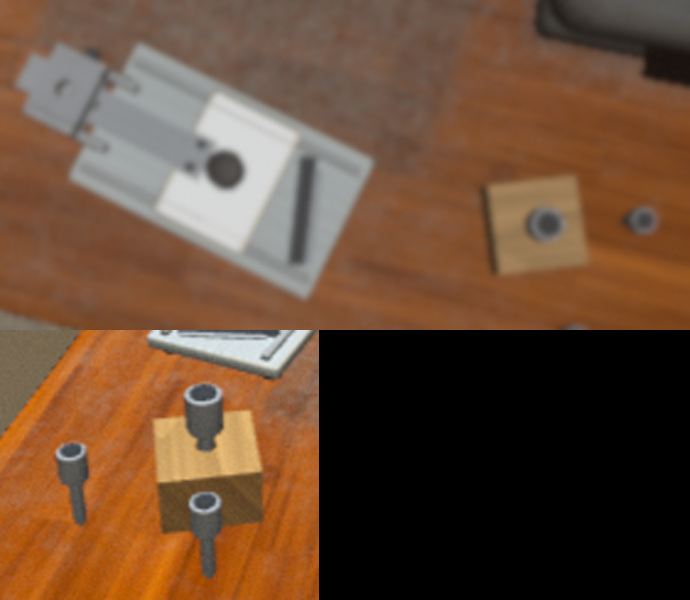

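The crop confirms that the pin in the rest is clearly the largest, with its head top at 0.091 against 0.067 for the others. Next I'll refine the hole and the slicer axis and plan the approach.

```bash
cat >> h.py <<'E'
def ray(n,u,v,z):
    p,R,t=cam(n);o=-R.T@t;d=R.T@np.array([(u-p['cx'])/p['fx'],(v-p['cy'])/p['fy'],1]);return o+d*(z-o[2])/d[2]
def rel(target):
    s=telemetry.observe();R=np.array(s['tool_rot']);return 100*R.T@(np.array(target)-s['position'])
E
python3 - <<'E'
from h import *
im=cv2.imread('pics/top0.png');w=cloud('top',np.load('top0.npy'));Z=w[...,2]
print(cv2.cvtColor(im,6)[200:218,202:222]);print((Z[200:218,202:222]*1000).round())
# bed long edges: bed+fork region top face, height 16..28
k=np.zeros(Z.shape,np.uint8);k[190:282,190:320]=((Z>.014)&(Z<.1))[190:282,190:320]
P=w[k>0][:,:2]
for a in np.radians(np.arange(58,68,1)):
    c,s=np.cos(a),np.sin(a);q=P@np.array([s,-c]);lo,hi=np.percentile(q,[.5,99.5]);print(np.degrees(a).round(),(lo*1000).round(1),(hi*1000).round(1),round((hi-lo)*1000,1))
print(rel([.444,-.2595,.20]))
E
```

```text
[[145 143 142 140 141 143 144 143 143 143 142 142 141 141 141 141 139 135
  129 120]
 [146 146 145 144 144 144 143 144 143 143 143 142 142 142 142 142 142 141
  140 137]
 [146 146 145 145 144 144 144 143 143 144 143 142 142 142 143 143 143 142
  142 142]
 [146 146 145 145 144 144 143 143 143 143 142 143 143 144 144 144 143 143
  143 143]
 [146 145 145 144 144 144 143 143 142 141 141 142 143 144 145 143 143 144
  144 143]
 [145 145 144 144 144 144 143 140 136 135 136 140 143 144 144 144 144 144
  144 142]
 [145 145 144 144 143 142 139 133 125 121 126 135 141 143 144 144 144 145
  143 139]
 [145 144 144 144 143 140 131 118 109 110 120 131 139 143 143 144 144 144
  141 136]
 [144 144 144 143 143 136 121 105 104 117 129 137 140 141 143 143 144 143
  139 130]
 [144 144 144 144 142 135 117 104 113 130 139 142 141 141 142 144 144 142
  135 121]
 [144 144 143 143 142 135 120 112 123 138 143 142 141 141 142 143 142 139
  128 113]
 [143 143 143 143 141 137 128 123 130 139 142 141 141 142 143 142 141 135
  121 108]
 [143 143 143 142 141 140 136 133 136 140 142 141 141 143 143 142 138 128
  112 
[... 1532 characters left out ...]
1.]
 [64. 63. 63. 64. 65. 66. nan 61. 62. 65. 60. 64. 64. 64. 65. 64. 67. 65.
  52. 33.]
 [63. 60. 62. 62. 69. 65. 61. 66. 62. 65. 66. 64. 63. 65. 65. 64. 64. 63.
  49. 31.]
 [61. 65. 61. 65. 62. 64. 65. 64. 64. 64. 63. 61. 64. 64. 64. 64. 66. 53.
  32. 28.]
 [64. 66. 62. 65. 66. 66. 65. 62. 63. 65. 64. 62. 65. 64. 66. 63. 60. 49.
  32. 24.]
 [61. 61. 64. 65. 67. 64. 67. 67. 65. 61. 64. 63. 62. 65. 60. 62. 51. 31.
  42. 41.]]
58.0 354.1 487.0 132.9
59.0 359.6 490.1 130.4
60.0 364.9 493.1 128.2
61.0 369.9 496.2 126.3
62.0 374.7 499.5 124.8
63.0 378.8 503.1 124.4
64.0 382.0 507.0 124.9
65.0 384.9 511.4 126.5
66.0 387.3 515.7 128.4
67.0 389.3 520.3 131.0
[ 36.99629731 -19.25581478   4.81381067]
```

>>> apply_moves(
  motion=[
    {"tx": 37,"ty": -19.3,"tz": 3,"turn": 40.7,"jaw": 1},
    {"tx": 37,"ty": -19.3,"tz": 3,"turn": 40.7,"jaw": 1},
    {"tx": 37,"ty": -19.3,"tz": 3,"turn": 40.7,"jaw": 1},
    {"tx": 37,"ty": -19.3,"tz": 3,"turn": 40.7,"jaw": 1},
    {"tx": 37,"ty": -19.3,"tz": 3,"turn": 40.7,"jaw": 1},
  ],
  squeeze=60,
)

```text
time_s: 0.52
position: [0.2775, -0.405, 0.2339]
tool_rot: [[0.939, -0.344, -0.0], [-0.344, -0.939, 0.002], [-0.001, -0.002, -1.0]]
ft_force: [-0.5, 0.4, 0.2]
grip_width: 0.0854
```

```bash
python3 - <<'E'
from h import *
h=ray('top',211,209.8,.064);print(h, h[:2]@[.891,-.454])
k=np.array([.487,-.0155]);print('knob',k@[.891,-.454]);print((h[:2]-k)@[.454,.891])
s=telemetry.observe();print(s['time_s'],s['position'],np.array(s['tool_rot']).round(3),rel([.444,-.2595,.15]))
R=np.array(s['tool_rot']);print('yaw y',np.degrees(np.arctan2(R[1,1],R[0,1])))
E
```

```text
[0.55162046 0.11106621 0.064     ] 0.4410697682450799
knob 0.440954
0.1421081783313922
0.5167 [ 0.27746055 -0.40496028  0.23394278] [[ 0.939 -0.344 -0.   ]
 [-0.344 -0.939  0.002]
 [-0.001 -0.002 -1.   ]] [ 10.63746667 -19.37604766   8.41533151]
yaw y -110.13034137903644
```

>>> apply_moves(
  motion=[
    {"tx": 10.6,"ty": -19.4,"tz": 8.0,"turn": 6.9,"jaw": 1},
    {"tx": 10.6,"ty": -19.4,"tz": 8.0,"turn": 6.9,"jaw": 1},
    {"tx": 10.6,"ty": -19.4,"tz": 8.0,"turn": 6.9,"jaw": 1},
    {"tx": 10.6,"ty": -19.4,"tz": 8.0,"turn": 6.9,"jaw": 1},
    {"tx": 10.6,"ty": -19.4,"tz": 8.0,"turn": 6.9,"jaw": 1},
  ],
)

```text
time_s: 0.93
position: [0.4218, -0.2778, 0.1644]
tool_rot: [[0.891, -0.455, -0.0], [-0.455, -0.891, 0.002], [-0.001, -0.001, -1.0]]
ft_force: [0.5, -1.1, -0.2]
grip_width: 0.0856
```

>>> apply_moves(
  motion=[
    {"jaw": 1},
    {"jaw": 1},
  ],
)

```text
invalid input
```

```bash
python3 - <<'E'
from h import *
im,d,w=grab('side','side1')
cv2.imwrite('pics/c2.png',cv2.resize(im[150:330,130:330,::-1],(660,594),interpolation=2))
s=telemetry.observe();print(s['position'],rel([.444,-.2595,.08]))
E
```

```text
[ 0.42471176 -0.27275441  0.16188887] [ 1.16183144 -2.00870409  8.19452735]
```

View pics/c2.png

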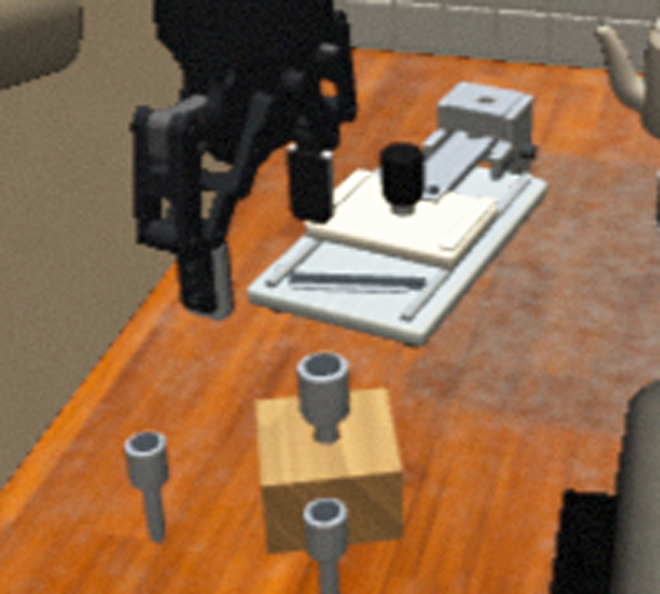

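The gripper is above and beside the pin, with the rest's pin at about (325,385) in the crop. I'll centre over it, then descend.

>>> apply_moves(
  motion=[
    {"tx": 1.2,"ty": -2.0,"tz": 1,"turn": 0,"jaw": 1},
    {"tx": 1.2,"ty": -2.0,"tz": 2,"turn": 0,"jaw": 1},
    {"tx": 1.2,"ty": -2.0,"tz": 5,"turn": 0,"jaw": 1},
    {"tx": 1.2,"ty": -2.0,"tz": 8.2,"turn": 0,"jaw": 1},
    {"tx": 1.2,"ty": -2.0,"tz": 8.2,"turn": 0,"jaw": 1},
  ],
)

```text
time_s: 1.4
position: [0.4423, -0.2578, 0.0753]
tool_rot: [[0.893, -0.451, -0.009], [-0.451, -0.893, 0.014], [-0.014, -0.008, -1.0]]
ft_force: [-0.9, 0.1, -0.4]
grip_width: 0.0853
```

```bash
python3 - <<'E'
from h import *
im,d,w=grab('side','side2');im2,d,w=grab('top','top2')
a=cv2.resize(im[180:330,150:310,::-1],(400,375),interpolation=2);b=cv2.resize(im2[215:290,330:410,::-1],(400,375),interpolation=2)
cv2.imwrite('pics/c3.png',np.hstack([a,b]))
s=telemetry.observe();print(s['position'],rel([.444,-.2595,.08]),s['ft_force'])
E
```

```text
[ 0.44412739 -0.25970534  0.07991658] [-0.0206842  -0.01263146 -0.00813176] [-0.05144138 -0.04440012  1.01621407]
```

View pics/c3.png

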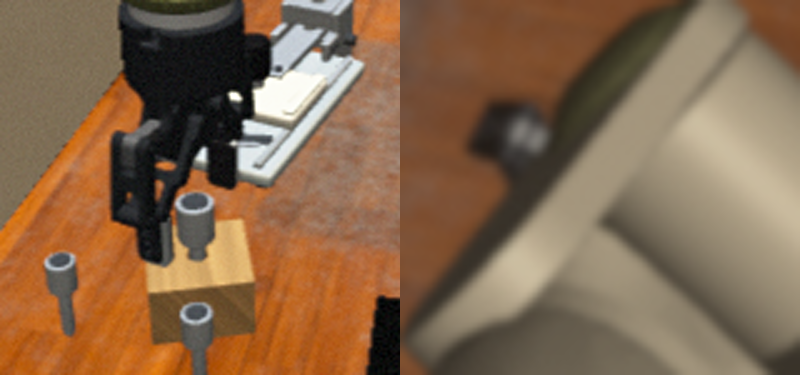

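The pin's head is between the open fingers, so I'll close.

>>> apply_moves(
  motion=[
    {"tx": 0,"ty": 0,"tz": 0,"turn": 0,"jaw": -1},
    {"tx": 0,"ty": 0,"tz": 0,"turn": 0,"jaw": -1},
    {"tx": 0,"ty": 0,"tz": 0,"turn": 0,"jaw": -1},
    {"tx": 0,"ty": 0,"tz": 0,"turn": 0,"jaw": -1},
    {"tx": 0,"ty": 0,"tz": 0,"turn": 0,"jaw": -1},
  ],
  squeeze=60,
)

```text
time_s: 1.92
position: [0.4443, -0.2599, 0.0806]
tool_rot: [[0.893, -0.451, -0.002], [-0.451, -0.893, 0.007], [-0.005, -0.006, -1.0]]
ft_force: [-0.7, -2.6, 2.8]
grip_width: 0.0254
```

>>> apply_moves(
  motion=[
    {"tx": 0,"ty": 0,"tz": 0,"turn": 0,"jaw": -1},
    {"tx": 0,"ty": 0,"tz": 0,"turn": 0,"jaw": -1},
    {"tx": 0,"ty": 0,"tz": 0,"turn": 0,"jaw": -1},
    {"tx": 0,"ty": 0,"tz": 0,"turn": 0,"jaw": -1},
    {"tx": 0,"ty": 0,"tz": 0,"turn": 0,"jaw": -1},
  ],
)

```text
time_s: 2.33
position: [0.4444, -0.26, 0.0808]
tool_rot: [[0.893, -0.451, -0.002], [-0.451, -0.893, 0.007], [-0.005, -0.005, -1.0]]
ft_force: [0.3, 0.2, 3.4]
grip_width: 0.0241
```

>>> apply_moves(
  motion=[
    {"tx": 0,"ty": 0,"tz": -2,"turn": 0,"jaw": -1},
    {"tx": 0,"ty": 0,"tz": -5,"turn": 0,"jaw": -1},
    {"tx": 0,"ty": 0,"tz": -8,"turn": 0,"jaw": -1},
    {"tx": 0,"ty": 0,"tz": -10,"turn": 0,"jaw": -1},
    {"tx": 0,"ty": 0,"tz": -10,"turn": 0,"jaw": -1},
  ],
)

```text
time_s: 2.75
position: [0.4456, -0.2616, 0.1844]
tool_rot: [[0.893, -0.451, 0.003], [-0.451, -0.893, 0.002], [0.002, -0.003, -1.0]]
ft_force: [0.4, -0.6, -1.0]
grip_width: 0.0238
```

```bash
python3 - <<'E'
from h import *
print(rel([.5516,.1111,.18]))
E
```

```text
[ -7.34300536 -38.04278186   0.56264376]
```

>>> apply_moves(
  motion=[
    {"tx": -0.7,"ty": -3.8,"tz": 0,"turn": 0,"jaw": -1},
    {"tx": -1.5,"ty": -7.6,"tz": 0,"turn": 0,"jaw": -1},
    {"tx": -2.2,"ty": -11.4,"tz": 0,"turn": 0,"jaw": -1},
    {"tx": -2.9,"ty": -15.2,"tz": 0,"turn": 0,"jaw": -1},
    {"tx": -3.7,"ty": -19,"tz": 0,"turn": 0,"jaw": -1},
  ],
)

```text
time_s: 3.17
position: [0.498, -0.0735, 0.1837]
tool_rot: [[0.892, -0.451, 0.001], [-0.451, -0.892, 0.003], [-0.0, -0.003, -1.0]]
ft_force: [1.1, 0.6, -1.4]
grip_width: 0.024
```

```bash
python3 - <<'E'
from h import *
print(rel([.5516,.1111,.18]))
E
```

```text
[ -3.54584225 -18.88734015   0.43762383]
```

>>> apply_moves(
  motion=[
    {"tx": -0.7,"ty": -3.8,"tz": 0.4,"turn": 0,"jaw": -1},
    {"tx": -1.5,"ty": -7.6,"tz": 0.4,"turn": 0,"jaw": -1},
    {"tx": -2.2,"ty": -11.4,"tz": 0.4,"turn": 0,"jaw": -1},
    {"tx": -2.9,"ty": -15.2,"tz": 0.4,"turn": 0,"jaw": -1},
    {"tx": -3.5,"ty": -18.9,"tz": 0.4,"turn": 0,"jaw": -1},
  ],
)

```text
time_s: 3.58
position: [0.5516, 0.1132, 0.1789]
tool_rot: [[0.893, -0.451, -0.001], [-0.451, -0.893, 0.003], [-0.003, -0.002, -1.0]]
ft_force: [1.0, -1.6, -0.9]
grip_width: 0.0247
```

```bash
python3 - <<'E'
from h import *
im,d,w=grab('side','side3');im2,d2,w2=grab('top','top3')
s=telemetry.observe();print(s['time_s'],s['position'],rel([.5516,.1111,.16]),s['grip_width'])
p,R,t=cam('side')
f=lambda P:((R@P+t)[:2]/(R@P+t)[2]*[p['fx'],p['fy']]+[p['cx'],p['cy']])
c=np.array(s['position']);print('exp tip',f(c-[0,0,.0738]),'exp mouth',f(np.array([.5516,.1111,.064])))
u,v=f(np.array([.5516,.1111,.09])).astype(int);print(u,v)
cv2.imwrite('pics/c4.png',cv2.resize(im[v-45:v+45,u-60:u+60,::-1],(800,600),interpolation=2));print(u-60,v-45)
E
```

```text
3.6833 [0.55214289 0.11546834 0.17864821] [0.15113394 0.42156978 1.86299889] 0.0239279486673616
exp tip [276.8655844 163.7840092] exp mouth [276.59245282 179.73855001]
276 170
216 125
```

View pics/c4.png

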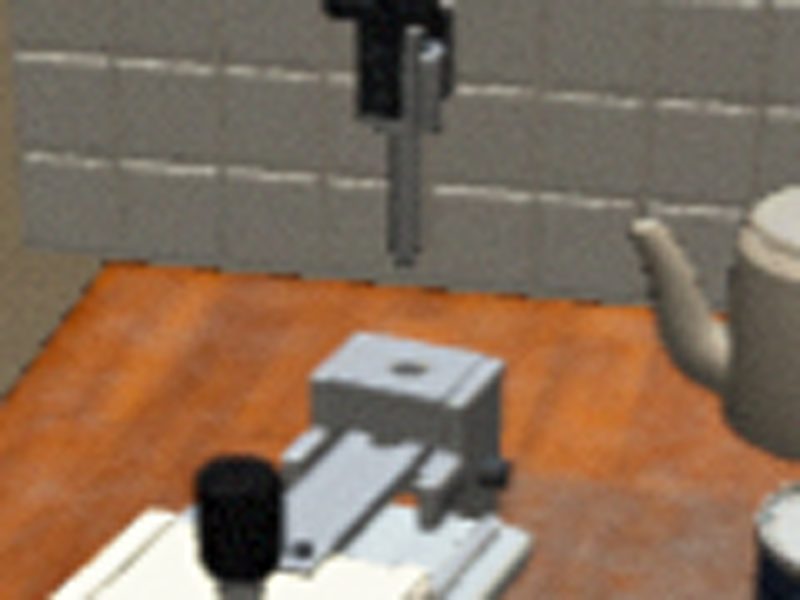

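Crop: the hole mouth is at about (409,369), which is image (277.4,180.3), and the pin tip at (404,263), which is (276.6,164.4). The pin looks upright. I'll compare subpixel positions before descending.

>>> apply_moves(
  motion=[
    {"tx": 0.15,"ty": 0.42,"tz": 1,"turn": 0,"jaw": -1},
    {"tx": 0.15,"ty": 0.42,"tz": 2,"turn": 0,"jaw": -1},
    {"tx": 0.15,"ty": 0.42,"tz": 2.6,"turn": 0,"jaw": -1},
    {"tx": 0.15,"ty": 0.42,"tz": 2.6,"turn": 0,"jaw": -1},
    {"tx": 0.15,"ty": 0.42,"tz": 2.6,"turn": 0,"jaw": -1},
  ],
)

```text
time_s: 4.1
position: [0.5514, 0.1106, 0.1521]
tool_rot: [[0.894, -0.447, -0.002], [-0.447, -0.894, 0.004], [-0.004, -0.003, -1.0]]
ft_force: [0.6, -0.5, -1.6]
grip_width: 0.0241
```

```bash
python3 - <<'E'
from h import *
for f in('side0','side1','side2','side3'):
    g=cv2.imread(f'pics/{f}.png',0).astype(float)[177:184,270:286]
    wt=np.clip(np.median(g)-15-g,0,None) ; v,u=np.mgrid[177:184,270:286]
    m=(abs(u-277.3)<4)&(abs(v-180.2)<2.6);wt*=m;print(f,(wt*u).sum()/wt.sum(),(wt*v).sum()/wt.sum())
im,d,w=grab('side','side4');s=telemetry.observe();c=np.array(s['position']);print(c,s['ft_force'])
p,R,t=cam('side')
f=lambda P:((R@P+t)[:2]/(R@P+t)[2]*[p['fx'],p['fy']]+[p['cx'],p['cy']])
for dz in(-.0738,-.05,-.03):print('exp pin',dz,f(c+[0,0,dz]))
g=cv2.cvtColor(im,cv2.COLOR_RGB2GRAY);print(g[156:184,268:288])
for x,y in((1,0),(0,1)):print('jac',(f(c+np.array([x,y,0])*.001)-f(c)))
E
```

```text
side0 276.74313725490197 179.9
side1 276.7577981651376 179.90825688073394
side2 276.7486136783734 179.9075785582255
side3 276.7865168539326 179.9119850187266
[0.55167856 0.11066046 0.15265571] [ 0.50028354  0.02698024 -1.55975545]
exp pin -0.0738 [276.7007176  174.32824884]
exp pin -0.05 [276.80564741 165.38065511]
exp pin -0.03 [276.89568783 157.70271173]
[[112 105 109 103 103 105  81  80  77  82  77  93  98 103 111 105 103 107
  106 108]
 [105 107 105 106 106 106  74  73  84  84  80  93  96 100 106 109 105 106
  108 108]
 [105 104 104 107 105 107  79  79  80  85  80  93  96 101 108 107 107 104
  107 110]
 [111 107 109 103 107 103  80  78  87  87  82  93  96 103 107 105 109 109
  106 105]
 [111 103 106 106 104 109  82  75  84  88  84  95  99 102 105 106 104 104
  108 105]
 [106 108 104 110 105 103  81  76  85  84  86  97  99 100 105 104 107 108
  107 107]
 [106 107 105 106 110 101  81  78  84  81  83 103 103 103 107 108 107 108
  104 104]
 [106 109 105 104 108 107  80  74  81  83  84  96 106 105 102 104 105 107
  105 102]
 [106 105 106 105 101 106  82  79  82  82  80  95 103 102 109
[... 999 characters left out ...]
7 183 176 159 150 141 135 133 128
  126 127]
 [194 190 192 194 191 194 196 194 197 197 196 195 195 189 190 179 175 168
  150 143]
 [190 193 187 192 194 191 196 194 194 194 193 195 192 191 193 193 195 193
  193 189]
 [192 193 197 196 193 192 189 157 143 145 162 180 189 190 192 196 192 198
  189 174]
 [191 196 196 196 196 190 161 116  99  95 103 131 171 191 194 190 193 189
  174 182]
 [191 189 194 192 197 196 187 171 160 163 159 177 193 196 196 197 189 173
  180 196]
 [126 140 163 183 191 194 193 192 193 198 195 194 196 197 195 191 171 185
  194 191]
 [ 84  90  92 104 120 130 143 163 172 186 194 194 197 198 192 165 163 189
  190 156]]
jac [ 0.41861465 -0.0055145 ]
jac [-0.02987931 -0.14572452]
```

The hole is at (276.75,179.9), within 0.2 px of the top camera's estimate. The shank centre is at about 276.3, so the pin needs about +1.1 mm in world x. I'll correct and descend slowly.

>>> apply_moves(
  motion=[
    {"tx": 0.1,"ty": -0.05,"tz": 0.3,"turn": 0,"jaw": -1},
    {"tx": 0.1,"ty": -0.05,"tz": 0.8,"turn": 0,"jaw": -1},
    {"tx": 0.1,"ty": -0.05,"tz": 1.2,"turn": 0,"jaw": -1},
    {"tx": 0.1,"ty": -0.05,"tz": 1.6,"turn": 0,"jaw": -1},
    {"tx": 0.1,"ty": -0.05,"tz": 1.9,"turn": 0,"jaw": -1},
  ],
)

```text
time_s: 4.57
position: [0.5526, 0.1107, 0.133]
tool_rot: [[0.894, -0.447, -0.001], [-0.447, -0.894, 0.004], [-0.003, -0.003, -1.0]]
ft_force: [-0.2, -0.2, -0.7]
grip_width: 0.0242
```

```bash
python3 - <<'E'
from h import *
print(rel([.5528,.1108,.118]),telemetry.observe()['ft_force'])
E
```

```text
[ 0.01854914 -0.01124901  1.50353696] [-0.24576081 -0.17409818 -0.72676492]
```

Tip is at 0.059 (5 mm in) without contact; continuing.

>>> apply_moves(
  motion=[
    {"tx": 0,"ty": 0,"tz": 0.3,"turn": 0,"jaw": -1},
    {"tx": 0,"ty": 0,"tz": 0.6,"turn": 0,"jaw": -1},
    {"tx": 0,"ty": 0,"tz": 0.9,"turn": 0,"jaw": -1},
    {"tx": 0,"ty": 0,"tz": 1.2,"turn": 0,"jaw": -1},
    {"tx": 0,"ty": 0,"tz": 1.4,"turn": 0,"jaw": -1},
  ],
)

```text
time_s: 4.98
position: [0.5527, 0.111, 0.1188]
tool_rot: [[0.894, -0.447, -0.001], [-0.447, -0.894, 0.005], [-0.003, -0.004, -1.0]]
ft_force: [0.4, 2.9, 0.9]
grip_width: 0.0244
```

```bash
python3 - <<'E'
from h import *
s=telemetry.observe();print(s['position'],s['ft_force'],s['wrist_torque'],rel([.487,-.0155,.19]))
E
```

```text
[0.5526978  0.11100943 0.11884359] [0.42927591 2.88070586 0.94158547] [ 0.53103432 -0.14225834 -0.00653633] [-0.23662729 14.22695532 -7.16787612]
```

Tip at about 45 mm in the upper ear. Releasing and lifting.

>>> apply_moves(
  motion=[
    {"tx": 0,"ty": 0,"tz": 0,"turn": 0,"jaw": 1},
    {"tx": 0,"ty": 0,"tz": 0,"turn": 0,"jaw": 1},
    {"tx": 0,"ty": 0,"tz": 0,"turn": 0,"jaw": 1},
    {"tx": 0,"ty": 0,"tz": 0,"turn": 0,"jaw": 1},
    {"tx": 0,"ty": 0,"tz": 0,"turn": 0,"jaw": 1},
  ],
)

```text
time_s: 5.4
position: [0.5527, 0.1109, 0.1189]
tool_rot: [[0.894, -0.447, -0.001], [-0.447, -0.894, 0.004], [-0.003, -0.004, -1.0]]
ft_force: [-0.8, 0.3, 1.0]
grip_width: 0.0823
```

>>> apply_moves(
  motion=[
    {"tx": 0,"ty": 0,"tz": -1,"turn": 0,"jaw": 1},
    {"tx": 0,"ty": 0,"tz": -3,"turn": 0,"jaw": 1},
    {"tx": 0,"ty": 0,"tz": -6,"turn": 0,"jaw": 1},
    {"tx": -0.1,"ty": 3,"tz": -7.5,"turn": 0,"jaw": 1},
    {"tx": -0.2,"ty": 7,"tz": -7.5,"turn": 0,"jaw": 1},
  ],
)

```text
time_s: 5.82
position: [0.5212, 0.0494, 0.1977]
tool_rot: [[0.896, -0.444, 0.007], [-0.444, -0.896, 0.004], [0.005, -0.006, -1.0]]
ft_force: [0.6, -1.7, -0.5]
grip_width: 0.0856
```

```bash
python3 - <<'E'
from h import *
im,d,w=grab('side','side5')
cv2.imwrite('pics/c5.png',cv2.resize(im[100:250,190:350,::-1],(640,600),interpolation=2))
s=telemetry.observe();R=np.array(s['tool_rot']);print(s['time_s'],s['position'],s['ft_force'],np.degrees(np.arctan2(R[1,1],R[0,1])))
m=np.zeros(d.shape,bool);m[130:182,262:292]=1;P=w[m&(w[...,2]>.07)];print(len(P),P.max(0),P.min(0),np.percentile(P[:,2],95))
print(rel([.487,-.0155,.12]))
E
```

```text
5.8667 [0.51744164 0.04389699 0.19595549] [ 1.74382436 -2.95639065 -0.13333575] -116.61419989781083
649 [0.60946554 0.3543911  0.20088477] [0.52484084 0.08223091 0.07002368] 0.12497800601598316
[-0.06477114  6.68887123  7.58248865]
```

View pics/c5.png

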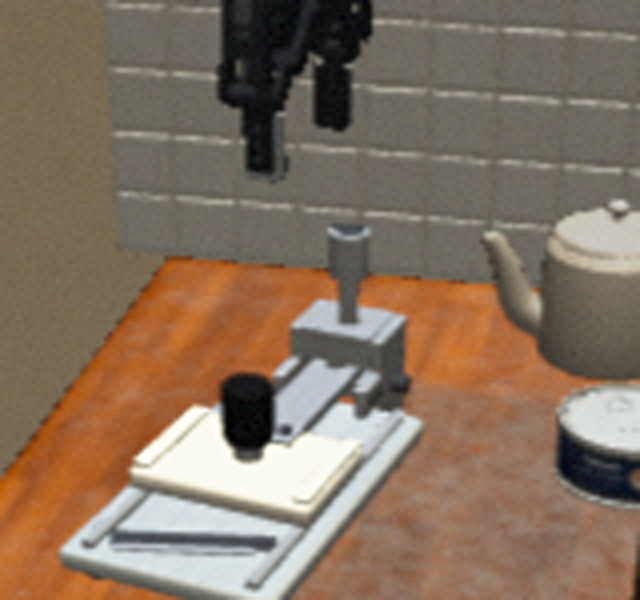

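The pin stands upright in the fork (head at crop (348,250), top at about 0.124). The knob is at (247,412). Going onto the knob.

>>> apply_moves(
  motion=[
    {"tx": 0,"ty": 3.5,"tz": 0,"turn": 0,"jaw": 1},
    {"tx": 0,"ty": 6.7,"tz": 1,"turn": 0,"jaw": 1},
    {"tx": 0,"ty": 6.7,"tz": 4,"turn": 0,"jaw": 1},
    {"tx": 0,"ty": 6.7,"tz": 6.5,"turn": 0,"jaw": 1},
    {"tx": 0,"ty": 6.7,"tz": 7.5,"turn": 0,"jaw": 1},
  ],
)

```text
time_s: 6.28
position: [0.4863, -0.0163, 0.119]
tool_rot: [[0.893, -0.449, -0.002], [-0.449, -0.893, 0.002], [-0.003, -0.001, -1.0]]
ft_force: [-0.2, -0.2, 0.0]
grip_width: 0.0856
```

```bash
python3 - <<'E'
from h import *
print(rel([.487,-.0155,.067]),telemetry.observe()['ft_force'])
E
```

```text
[ 0.04119574 -0.10021997  5.20258298] [-0.18770419 -0.24881115  0.02971959]
```

>>> apply_moves(
  motion=[
    {"tx": 0,"ty": -0.1,"tz": 1.5,"turn": 0,"jaw": 1},
    {"tx": 0,"ty": -0.1,"tz": 3,"turn": 0,"jaw": 1},
    {"tx": 0,"ty": -0.1,"tz": 4.5,"turn": 0,"jaw": 1},
    {"tx": 0,"ty": -0.1,"tz": 5.2,"turn": 0,"jaw": 1},
    {"tx": 0,"ty": -0.1,"tz": 5.2,"turn": 0,"jaw": 1},
  ],
)

```text
time_s: 6.7
position: [0.4862, -0.0153, 0.0663]
tool_rot: [[0.893, -0.449, -0.004], [-0.449, -0.893, 0.003], [-0.005, -0.001, -1.0]]
ft_force: [-0.4, 0.6, 0.4]
grip_width: 0.0857
```

>>> apply_moves(
  motion=[
    {"tx": 0,"ty": 0,"tz": 0,"turn": 0,"jaw": -1},
    {"tx": 0,"ty": 0,"tz": 0,"turn": 0,"jaw": -1},
    {"tx": 0,"ty": 0,"tz": 0,"turn": 0,"jaw": -1},
    {"tx": 0,"ty": 0,"tz": 0,"turn": 0,"jaw": -1},
    {"tx": 0,"ty": 0,"tz": 0,"turn": 0,"jaw": -1},
  ],
  squeeze=30,
)

```text
time_s: 7.12
position: [0.4865, -0.0153, 0.067]
tool_rot: [[0.893, -0.449, -0.003], [-0.449, -0.893, 0.003], [-0.003, -0.001, -1.0]]
ft_force: [-1.4, 0.9, 5.4]
grip_width: 0.0294
```

>>> apply_moves(
  motion=[
    {"tx": 0,"ty": 0,"tz": 0,"turn": 0,"jaw": -1},
    {"tx": 0,"ty": 0,"tz": 0,"turn": 0,"jaw": -1},
    {"tx": 0,"ty": 0,"tz": 0,"turn": 0,"jaw": -1},
  ],
)

```text
time_s: 7.37
position: [0.4865, -0.0153, 0.0671]
tool_rot: [[0.893, -0.449, -0.003], [-0.449, -0.893, 0.003], [-0.003, -0.001, -1.0]]
ft_force: [-0.0, -0.0, 0.4]
grip_width: 0.0293
```

>>> apply_moves(
  motion=[
    {"tx": 0,"ty": -0.15,"tz": 0,"turn": 0,"jaw": -1},
    {"tx": 0,"ty": -0.3,"tz": 0,"turn": 0,"jaw": -1},
    {"tx": 0,"ty": -0.45,"tz": 0,"turn": 0,"jaw": -1},
    {"tx": 0,"ty": -0.6,"tz": 0,"turn": 0,"jaw": -1},
    {"tx": 0,"ty": -0.8,"tz": 0,"turn": 0,"jaw": -1},
  ],
)

```text
time_s: 7.78
position: [0.4902, -0.0081, 0.0671]
tool_rot: [[0.893, -0.449, -0.003], [-0.449, -0.893, 0.002], [-0.003, -0.001, -1.0]]
ft_force: [-0.6, -3.6, -0.3]
grip_width: 0.0289
```

>>> apply_moves(
  motion=[
    {"tx": 0,"ty": -0.1,"tz": 0,"turn": 0,"jaw": -1},
    {"tx": 0,"ty": -0.2,"tz": 0,"turn": 0,"jaw": -1},
    {"tx": 0,"ty": -0.3,"tz": 0,"turn": 0,"jaw": -1},
    {"tx": 0,"ty": -0.4,"tz": 0,"turn": 0,"jaw": -1},
  ],
)

```text
time_s: 8.12
position: [0.492, -0.0045, 0.0671]
tool_rot: [[0.893, -0.449, -0.003], [-0.449, -0.893, 0.002], [-0.003, -0.001, -1.0]]
ft_force: [-0.5, -2.9, -0.9]
grip_width: 0.029
```

>>> apply_moves(
  motion=[
    {"tx": 0,"ty": -0.1,"tz": 0,"turn": 0,"jaw": -1},
    {"tx": 0,"ty": -0.2,"tz": 0,"turn": 0,"jaw": -1},
    {"tx": 0,"ty": -0.3,"tz": 0,"turn": 0,"jaw": -1},
    {"tx": 0,"ty": -0.4,"tz": 0,"turn": 0,"jaw": -1},
  ],
)

```text
time_s: 8.45
position: [0.4939, -0.0008, 0.0671]
tool_rot: [[0.893, -0.449, -0.002], [-0.449, -0.893, 0.002], [-0.003, -0.001, -1.0]]
ft_force: [0.1, -3.2, -0.2]
grip_width: 0.0295
```

>>> apply_moves(
  motion=[
    {"tx": 0,"ty": -0.1,"tz": 0,"turn": 0,"jaw": -1},
    {"tx": 0,"ty": -0.2,"tz": 0,"turn": 0,"jaw": -1},
    {"tx": 0,"ty": -0.3,"tz": 0,"turn": 0,"jaw": -1},
  ],
)

```text
time_s: 8.7
position: [0.4953, 0.002, 0.0671]
tool_rot: [[0.893, -0.449, -0.002], [-0.449, -0.893, 0.002], [-0.003, -0.001, -1.0]]
ft_force: [-0.1, -2.5, -0.2]
grip_width: 0.0295
```

>>> apply_moves(
  motion=[
    {"tx": 0,"ty": -0.1,"tz": 0,"turn": 0,"jaw": -1},
    {"tx": 0,"ty": -0.2,"tz": 0,"turn": 0,"jaw": -1},
    {"tx": 0,"ty": -0.3,"tz": 0,"turn": 0,"jaw": -1},
  ],
)

```text
time_s: 8.95
position: [0.4965, 0.0043, 0.067]
tool_rot: [[0.893, -0.449, -0.003], [-0.449, -0.893, 0.001], [-0.003, 0.0, -1.0]]
ft_force: [-3.9, -10.1, 0.9]
grip_width: 0.0297
```

```bash
cat > chk.py <<'E'
from h import *
im,d,w=grab('side','sidex');m=np.zeros(d.shape,bool);m[140:182,264:290]=1
c=np.array([.5516,.1111]);P=w[m&(np.linalg.norm(w[...,:2]-c,axis=-1)<.022)&(w[...,2]>.07)]
print('pin top',np.percentile(P[:,2],[90,97]).round(4),len(P));s=telemetry.observe();print(s['time_s'],s['position'],s['ft_force'])
E
python3 chk.py
```

```text
pin top [0.106  0.1069] 146
9.0 [0.49649187 0.0043037  0.06704035] [-2.1234447  -6.72638026 -0.03017033]
```

The pin dropped (top 0.107) and blocks the carriage. I'll back off about 1 mm to centre the hole, release, and lift.

>>> apply_moves(
  motion=[
    {"tx": 0,"ty": 0.05,"tz": 0,"turn": 0,"jaw": -1},
    {"tx": 0,"ty": 0.1,"tz": 0,"turn": 0,"jaw": -1},
    {"tx": 0,"ty": 0.1,"tz": 0,"turn": 0,"jaw": -1},
  ],
)

```text
time_s: 9.25
position: [0.4962, 0.0037, 0.0671]
tool_rot: [[0.893, -0.449, -0.003], [-0.449, -0.893, 0.002], [-0.003, -0.0, -1.0]]
ft_force: [1.5, 0.6, -1.7]
grip_width: 0.0292
```

>>> apply_moves(
  motion=[
    {"tx": 0,"ty": 0,"tz": 0,"turn": 0,"jaw": 1},
    {"tx": 0,"ty": 0,"tz": 0,"turn": 0,"jaw": 1},
    {"tx": 0,"ty": 0,"tz": 0,"turn": 0,"jaw": 1},
    {"tx": 0,"ty": 0,"tz": 0,"turn": 0,"jaw": 1},
    {"tx": 0,"ty": 0,"tz": 0,"turn": 0,"jaw": 1},
  ],
)

```text
time_s: 9.67
position: [0.4962, 0.0037, 0.0671]
tool_rot: [[0.893, -0.449, -0.003], [-0.449, -0.893, 0.002], [-0.003, -0.0, -1.0]]
ft_force: [0.1, -0.2, 0.3]
grip_width: 0.0853
```

>>> apply_moves(
  motion=[
    {"tx": 0,"ty": 0,"tz": -2,"turn": 0,"jaw": 1},
    {"tx": 0,"ty": 0,"tz": -5,"turn": 0,"jaw": 1},
    {"tx": 0,"ty": 0,"tz": -8,"turn": 0,"jaw": 1},
    {"tx": 0,"ty": 0,"tz": -10,"turn": 0,"jaw": 1},
    {"tx": 0,"ty": 0,"tz": -10,"turn": 0,"jaw": 1},
  ],
)

```text
time_s: 10.08
position: [0.498, 0.0032, 0.171]
tool_rot: [[0.893, -0.449, 0.005], [-0.449, -0.893, 0.0], [0.004, -0.002, -1.0]]
ft_force: [0.4, -0.6, 0.2]
grip_width: 0.0852
```

```bash
python3 chk.py; python3 -c "
from h import *
print(rel([.5527,.1110,.16]))"
```

```text
pin top [0.1059 0.1065] 147
10.1333 [0.49715193 0.00342124 0.16883906] [-0.01196799  0.02145212 -0.18661745]
[  0.1295772  -12.10530609   0.90212917]
```

>>> apply_moves(
  motion=[
    {"tx": 0.1,"ty": -4,"tz": 0.5,"turn": 0,"jaw": 1},
    {"tx": 0.1,"ty": -8,"tz": 0.5,"turn": 0,"jaw": 1},
    {"tx": 0.1,"ty": -12.1,"tz": 0.5,"turn": 0,"jaw": 1},
    {"tx": 0.1,"ty": -12.1,"tz": 0.5,"turn": 0,"jaw": 1},
    {"tx": 0.1,"ty": -12.1,"tz": 0.5,"turn": 0,"jaw": 1},
  ],
)

```text
time_s: 10.55
position: [0.5522, 0.1126, 0.1623]
tool_rot: [[0.895, -0.447, -0.001], [-0.447, -0.895, 0.001], [-0.001, -0.0, -1.0]]
ft_force: [-0.4, 0.1, -0.3]
grip_width: 0.0853
```

```bash
python3 -c "
from h import *
print(rel([.5527,.1113,.099]))"
```

```text
[0.11299511 0.09137633 6.33275335]
```

>>> apply_moves(
  motion=[
    {"tx": 0.1,"ty": 0.1,"tz": 1,"turn": 0,"jaw": 1},
    {"tx": 0.1,"ty": 0.1,"tz": 3,"turn": 0,"jaw": 1},
    {"tx": 0.1,"ty": 0.1,"tz": 5,"turn": 0,"jaw": 1},
    {"tx": 0.1,"ty": 0.1,"tz": 6.3,"turn": 0,"jaw": 1},
    {"tx": 0.1,"ty": 0.1,"tz": 6.3,"turn": 0,"jaw": 1},
  ],
)

```text
time_s: 10.97
position: [0.5504, 0.1099, 0.0957]
tool_rot: [[0.894, -0.448, -0.008], [-0.448, -0.894, 0.001], [-0.007, 0.003, -1.0]]
ft_force: [-1.1, -0.6, -0.7]
grip_width: 0.0855
```

>>> apply_moves(
  motion=[
    {"tx": 0,"ty": 0,"tz": 0,"turn": 0,"jaw": -1},
    {"tx": 0,"ty": 0,"tz": 0,"turn": 0,"jaw": -1},
    {"tx": 0,"ty": 0,"tz": 0,"turn": 0,"jaw": -1},
    {"tx": 0,"ty": 0,"tz": 0,"turn": 0,"jaw": -1},
    {"tx": 0,"ty": 0,"tz": 0,"turn": 0,"jaw": -1},
  ],
  squeeze=100,
)

```text
time_s: 11.38
position: [0.551, 0.1103, 0.0966]
tool_rot: [[0.894, -0.448, -0.005], [-0.448, -0.894, 0.002], [-0.006, 0.001, -1.0]]
ft_force: [4.7, 16.9, 13.7]
grip_width: 0.0255
```

>>> apply_moves(
  motion=[
    {"tx": 0,"ty": 0,"tz": 0,"turn": 0,"jaw": -1},
    {"tx": 0,"ty": 0,"tz": 0,"turn": 0,"jaw": -1},
    {"tx": 0,"ty": 0,"tz": 0,"turn": 0,"jaw": -1},
  ],
)

```text
time_s: 11.63
position: [0.5513, 0.111, 0.097]
tool_rot: [[0.894, -0.448, -0.004], [-0.448, -0.894, 0.003], [-0.005, -0.001, -1.0]]
ft_force: [1.4, 5.9, 0.5]
grip_width: 0.0232
```

```bash
python3 chk.py
```

```text
pin top [0.1566 0.1637] 246
11.6833 [0.55127447 0.11099904 0.09700625] [1.33172919 5.11915652 0.52961846]
```

>>> apply_moves(
  motion=[
    {"tx": 0.09,"ty": -0.1,"tz": 0,"turn": 0,"jaw": -1},
    {"tx": 0.09,"ty": -0.1,"tz": 0.1,"turn": 0,"jaw": -1},
    {"tx": 0.09,"ty": -0.1,"tz": 0.2,"turn": 0,"jaw": -1},
    {"tx": 0.09,"ty": -0.1,"tz": 0.3,"turn": 0,"jaw": -1},
    {"tx": 0.09,"ty": -0.1,"tz": 0.4,"turn": 0,"jaw": -1},
  ],
)

```text
time_s: 12.1
position: [0.5521, 0.1115, 0.0946]
tool_rot: [[0.894, -0.448, -0.004], [-0.448, -0.894, 0.003], [-0.005, -0.001, -1.0]]
ft_force: [-7.9, 1.4, 17.6]
grip_width: 0.0233
```

>>> apply_moves(
  motion=[
    {"tx": 0,"ty": 0,"tz": 0.1,"turn": 0,"jaw": -1},
    {"tx": 0,"ty": 0,"tz": 0.2,"turn": 0,"jaw": -1},
    {"tx": 0,"ty": 0,"tz": 0.3,"turn": 0,"jaw": -1},
    {"tx": 0,"ty": 0,"tz": 0.4,"turn": 0,"jaw": -1},
  ],
)

```text
time_s: 12.43
position: [0.5518, 0.1116, 0.0924]
tool_rot: [[0.894, -0.448, -0.004], [-0.448, -0.894, 0.003], [-0.004, -0.001, -1.0]]
ft_force: [-8.3, 1.6, 18.6]
grip_width: 0.0232
```

>>> apply_moves(
  motion=[
    {"tx": -0.06,"ty": 0,"tz": 0.1,"turn": 0,"jaw": -1},
    {"tx": -0.06,"ty": 0,"tz": 0.2,"turn": 0,"jaw": -1},
    {"tx": -0.06,"ty": 0,"tz": 0.3,"turn": 0,"jaw": -1},
    {"tx": -0.06,"ty": 0,"tz": 0.4,"turn": 0,"jaw": -1},
  ],
)

```text
time_s: 12.77
position: [0.5515, 0.1118, 0.09]
tool_rot: [[0.894, -0.447, -0.002], [-0.447, -0.894, 0.002], [-0.003, -0.001, -1.0]]
ft_force: [-6.0, 0.8, 17.1]
grip_width: 0.0232
```

>>> apply_moves(
  motion=[
    {"tx": 0,"ty": 0,"tz": 0.1,"turn": 0,"jaw": -1},
    {"tx": 0,"ty": 0,"tz": 0.2,"turn": 0,"jaw": -1},
    {"tx": 0,"ty": 0,"tz": 0.3,"turn": 0,"jaw": -1},
    {"tx": 0,"ty": 0,"tz": 0.4,"turn": 0,"jaw": -1},
  ],
)

```text
time_s: 13.1
position: [0.5514, 0.1119, 0.0877]
tool_rot: [[0.895, -0.447, -0.001], [-0.447, -0.895, 0.002], [-0.002, -0.001, -1.0]]
ft_force: [-6.2, 2.3, 16.4]
grip_width: 0.0233
```

```bash
python3 - <<'E'
from h import *
im,d,w=grab('side','side7')
cv2.imwrite('pics/c7.png',cv2.resize(im[125:215,220:340,::-1],(800,600),interpolation=2))
s=telemetry.observe();print(s['time_s'],s['position'],s['ft_force'])
E
```

```text
13.15 [0.551359   0.11185329 0.08741729] [-5.18379729  1.00495331 13.939349  ]
```

View pics/c7.png

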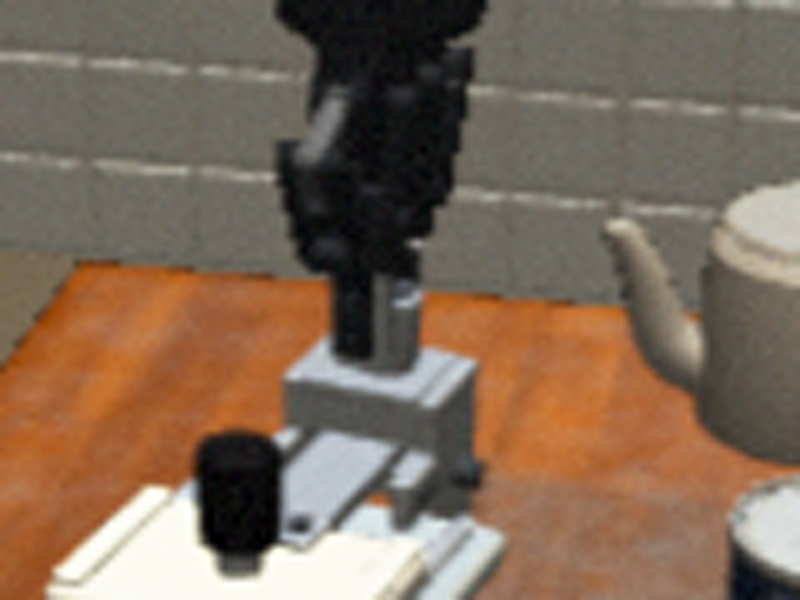

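The head is almost on the fork, with its lower edge at crop (395,372). I'll push the last few mm.

>>> apply_moves(
  motion=[
    {"tx": -0.03,"ty": 0,"tz": 0.15,"turn": 0,"jaw": -1},
    {"tx": -0.03,"ty": 0,"tz": 0.3,"turn": 0,"jaw": -1},
    {"tx": -0.03,"ty": 0,"tz": 0.4,"turn": 0,"jaw": -1},
    {"tx": -0.03,"ty": 0,"tz": 0.5,"turn": 0,"jaw": -1},
  ],
)

```text
time_s: 13.48
position: [0.5513, 0.112, 0.0864]
tool_rot: [[0.895, -0.446, 0.002], [-0.446, -0.895, 0.001], [0.001, -0.002, -1.0]]
ft_force: [-16.1, 0.0, 45.5]
grip_width: 0.023
```

```bash
python3 - <<'E'
from h import *
s=telemetry.observe();print(s['time_s'],s['position'],s['ft_force'])
E
```

```text
13.4833 [0.55134937 0.11199265 0.0864003 ] [-1.60574726e+01  1.31577908e-02  4.55167571e+01]
```

The force rose sharply at the expected height, so the head is seated. Releasing, lifting and checking.

>>> apply_moves(
  motion=[
    {"tx": 0,"ty": 0,"tz": 0,"turn": 0,"jaw": 1},
    {"tx": 0,"ty": 0,"tz": 0,"turn": 0,"jaw": 1},
    {"tx": 0,"ty": 0,"tz": 0,"turn": 0,"jaw": 1},
    {"tx": 0,"ty": 0,"tz": 0,"turn": 0,"jaw": 1},
    {"tx": 0,"ty": 0,"tz": 0,"turn": 0,"jaw": 1},
  ],
)

```text
time_s: 13.9
position: [0.5513, 0.1119, 0.0859]
tool_rot: [[0.895, -0.447, 0.001], [-0.447, -0.895, 0.001], [0.001, -0.001, -1.0]]
ft_force: [-0.1, -0.4, -0.1]
grip_width: 0.0816
```

>>> apply_moves(
  motion=[
    {"tx": 0,"ty": 0,"tz": -2,"turn": 0,"jaw": 1},
    {"tx": 0,"ty": 0,"tz": -5,"turn": 0,"jaw": 1},
    {"tx": 0,"ty": 0,"tz": -9,"turn": 0,"jaw": 1},
    {"tx": 0,"ty": 4,"tz": -12,"turn": 0,"jaw": 1},
    {"tx": 0,"ty": 8,"tz": -12,"turn": 0,"jaw": 1},
  ],
)

```text
time_s: 14.32
position: [0.5195, 0.0453, 0.2092]
tool_rot: [[0.896, -0.443, 0.009], [-0.443, -0.896, -0.0], [0.008, -0.004, -1.0]]
ft_force: [0.5, -0.3, -0.0]
grip_width: 0.0847
```

```bash
python3 chk.py; python3 - <<'E'
from h import *
im=cv2.imread('pics/sidex.png');cv2.imwrite('pics/c8.png',cv2.resize(im[135:225,220:340],(800,600),interpolation=2))
E
```

```text
pin top [0.0952 0.0959] 131
14.3667 [0.51611398 0.03940173 0.20788593] [ 3.4057678  -3.96462311  1.69039678]
```

View pics/c8.png

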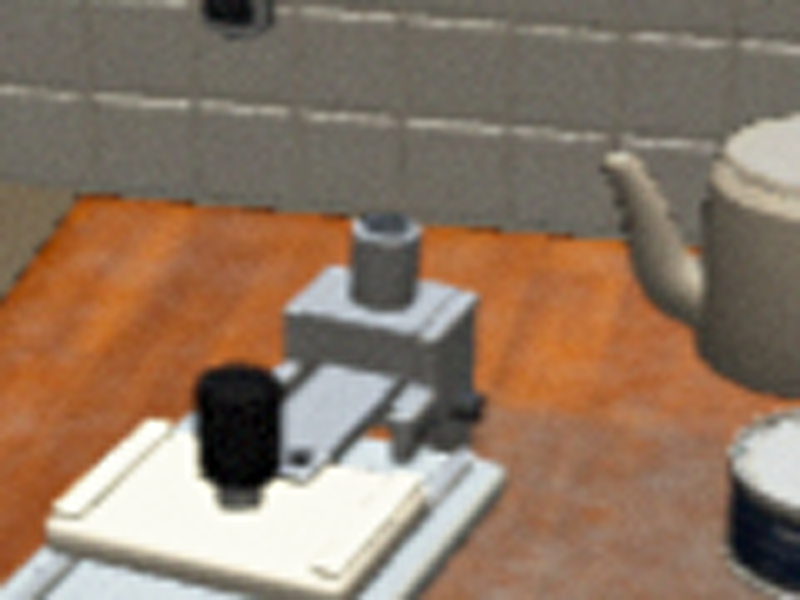

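The pin head sits on the fork (crop (386,260)). Checking head height relative to the fork's top, the lean, and that the bystanders are unmoved.

```bash
python3 - <<'E'
from h import *
D=[];T=[]
for i in range(4):
    im,d=get_image('side');D.append(d);im2,d2=get_image('top');T.append(d2)
cv2.imwrite('pics/end_top.png',im2[:,:,::-1])
for n,X,win in(('side',D,(165,185,262,292)),('top',T,(195,225,195,228))):
    w=cloud(n,np.median(X,0));a,b,c,e=win;P=w[a-30:b,c:e].reshape(-1,3) if n=='side' else w[a:b,c:e].reshape(-1,3)
    r=np.linalg.norm(P[:,:2]-[.5516,.1111],axis=1)
    h=P[(r<.02)&(P[:,2]>.088)&(P[:,2]<.11)];f=P[(r>.017)&(r<.03)&(P[:,2]>.058)&(P[:,2]<.07)]
    print(n,len(h),np.sort(h[:,2])[::-6].round(4)[:8] if 0 else np.percentile(h[:,2],[50,75,90,97]).round(4),h[:,:2].mean(0).round(4),'fork',len(f),np.median(f[:,2]).round(4))
im=get_image('side')[0]
g=cv2.cvtColor(im,cv2.COLOR_RGB2GRAY);print(g[164:184,268:290])
a=cv2.imread('pics/side0.png');print('diff bystanders',[cv2.absdiff(a,im[:,:,::-1].copy())[y0:y1,x0:x1].mean().round(1) for x0,x1,y0,y1 in((310,375,150,195),(328,365,198,225),(345,385,180,265))])
print(telemetry.observe()['position'],rel([.552,.1114,.16]))
E
```

```text
side 60 [0.0943 0.0953 0.0957 0.0958] [0.5522 0.1051] fork 105 0.0644Traceback (most recent call last):
  File "<stdin>", line 10, in <module>
    return _quantile_unchecked(
        a, q, axis, out, overwrite_input, method, keepdims, weights)
    return _ureduce(a,
                    func=_quantile_ureduce_func,
    ...<5 lines>...
                    overwrite_input=overwrite_input,
                    method=method)
    r = func(a, **kwargs)
    result = _quantile(arr,
                       quantiles=q,
    ...<2 lines>...
                       out=out,
                       weights=wgt)
    slices_having_nans = np.isnan(arr[-1, ...])
                                  ~~~^^^^^^^^^
IndexError: index -1 is out of bounds for axis 0 with size 0
```

Head top minus fork top is about 31 mm against the nominal 30, which is within tolerance but not by much. I'll do one confirming press on the head with shut fingers.

```bash
python3 -c "
from h import *
print(telemetry.observe()['position'],rel([.552,.1114,.135]))"
```

```text
[0.51796671 0.04563965 0.20462193] [ 0.12005444 -7.39592024  6.97029136]
```

>>> apply_moves(
  motion=[
    {"tx": 0.1,"ty": -3.7,"tz": 1,"turn": 0,"jaw": -1},
    {"tx": 0.1,"ty": -7.4,"tz": 3,"turn": 0,"jaw": -1},
    {"tx": 0.1,"ty": -7.4,"tz": 5,"turn": 0,"jaw": -1},
    {"tx": 0.1,"ty": -7.4,"tz": 6.5,"turn": 0,"jaw": -1},
    {"tx": 0.1,"ty": -7.4,"tz": 7.0,"turn": 0,"jaw": -1},
  ],
  squeeze=20,
)

```text
time_s: 15.18
position: [0.5509, 0.1127, 0.1318]
tool_rot: [[0.896, -0.444, -0.005], [-0.444, -0.896, 0.001], [-0.005, 0.001, -1.0]]
ft_force: [-0.5, -0.4, -0.3]
grip_width: 0.0256
```

>>> apply_moves(
  motion=[
    {"tx": 0,"ty": 0,"tz": 0,"turn": 0,"jaw": -1},
    {"tx": 0,"ty": 0,"tz": 0,"turn": 0,"jaw": -1},
    {"tx": 0,"ty": 0,"tz": 0,"turn": 0,"jaw": -1},
    {"tx": 0,"ty": 0,"tz": 0,"turn": 0,"jaw": -1},
  ],
)

```text
time_s: 15.52
position: [0.5513, 0.1126, 0.1328]
tool_rot: [[0.896, -0.444, -0.003], [-0.444, -0.896, 0.001], [-0.003, 0.0, -1.0]]
ft_force: [-0.4, -0.6, 0.4]
grip_width: -0.0002
```

```bash
python3 -c "
from h import *
print(telemetry.observe()['grip_width'],rel([.5518,.1112,.114]))"
```

```text
-0.00017947649353695965 [0.10962662 0.10087885 1.88243518]
```

>>> apply_moves(
  motion=[
    {"tx": 0.1,"ty": 0.1,"tz": 0.6,"turn": 0,"jaw": -1},
    {"tx": 0.1,"ty": 0.1,"tz": 1.2,"turn": 0,"jaw": -1},
    {"tx": 0.1,"ty": 0.1,"tz": 1.7,"turn": 0,"jaw": -1},
    {"tx": 0.1,"ty": 0.1,"tz": 1.9,"turn": 0,"jaw": -1},
    {"tx": 0.1,"ty": 0.1,"tz": 2.0,"turn": 0,"jaw": -1},
  ],
)

```text
time_s: 15.93
position: [0.5515, 0.1112, 0.1122]
tool_rot: [[0.896, -0.444, -0.004], [-0.444, -0.896, 0.001], [-0.004, 0.001, -1.0]]
ft_force: [-0.5, -0.2, 0.8]
grip_width: 0.0002
```

>>> apply_moves(
  motion=[
    {"tx": 0,"ty": 0,"tz": 0.1,"turn": 0,"jaw": -1},
    {"tx": 0,"ty": 0,"tz": 0.2,"turn": 0,"jaw": -1},
  ],
)

```text
time_s: 16.1
position: [0.5517, 0.1115, 0.1116]
tool_rot: [[0.896, -0.444, -0.002], [-0.444, -0.896, 0.002], [-0.003, -0.0, -1.0]]
ft_force: [-5.7, 0.8, 19.4]
grip_width: 0.0002
```

>>> apply_moves(
  motion=[
    {"tx": 0,"ty": 0,"tz": 0.15,"turn": 0,"jaw": -1},
    {"tx": 0,"ty": 0,"tz": 0.3,"turn": 0,"jaw": -1},
    {"tx": 0,"ty": 0,"tz": 0.3,"turn": 0,"jaw": -1},
  ],
)

```text
time_s: 16.35
position: [0.5518, 0.112, 0.1115]
tool_rot: [[0.896, -0.444, -0.0], [-0.444, -0.896, 0.002], [-0.001, -0.002, -1.0]]
ft_force: [-8.2, 1.3, 23.1]
grip_width: -0.0001
```

```bash
python3 -c "
from h import *
print(env.tip_extent)"
```

```text
0.017
```

A firm stop: the tips are at 0.0945 under 23 N, against a nominal 0.094. Retreating and taking a final check.

>>> apply_moves(
  motion=[
    {"tx": 0,"ty": 0,"tz": -1,"turn": 0,"jaw": -1},
    {"tx": 0,"ty": 0,"tz": -4,"turn": 0,"jaw": -1},
    {"tx": 0,"ty": 0,"tz": -8,"turn": 0,"jaw": -1},
    {"tx": 0,"ty": 4,"tz": -10,"turn": 0,"jaw": -1},
    {"tx": 0,"ty": 7,"tz": -10,"turn": 0,"jaw": -1},
  ],
)

```text
time_s: 16.77
position: [0.5219, 0.0488, 0.2155]
tool_rot: [[0.897, -0.441, 0.008], [-0.441, -0.897, 0.001], [0.007, -0.005, -1.0]]
ft_force: [0.8, -0.8, -0.4]
grip_width: 0.0001
```

>>> apply_moves(
  motion=[
    {"tx": 0,"ty": 0,"tz": 0,"turn": 0,"jaw": -1},
    {"tx": 0,"ty": 0,"tz": 0,"turn": 0,"jaw": -1},
    {"tx": 0,"ty": 0,"tz": 0,"turn": 0,"jaw": -1},
    {"tx": 0,"ty": 0,"tz": 0,"turn": 0,"jaw": -1},
  ],
)

```text
time_s: 17.1
position: [0.5221, 0.0495, 0.215]
tool_rot: [[0.898, -0.441, 0.008], [-0.441, -0.898, 0.001], [0.006, -0.005, -1.0]]
ft_force: [0.1, 0.8, -1.0]
grip_width: -0.0003
```

```bash
python3 chk.py; python3 - <<'E'
from h import *
im=cv2.imread('pics/sidex.png');g=cv2.cvtColor(im,6);print(g[166:183,268:288])
a=cv2.imread('pics/side0.png');print('diff',[cv2.absdiff(a,im)[y0:y1,x0:x1].mean().round(1) for x0,x1,y0,y1 in((310,375,150,195),(328,365,198,225),(345,385,180,265))])
E
```

```text
pin top [0.0955 0.0965] 130
17.15 [0.52206452 0.04955585 0.21488656] [ 0.70126662 -0.69097511 -0.01820066]
[[105  96 102 100 101  99  96  96  98  98  97  97  95  94 100 102  99 103
  106 106]
 [ 89  80  76  69  91 108  90  80  75  79  78  70  96 103 102  96  97  98
   97  96]
 [107 102 100 105 120 149 116  75  71  72  73  70  82 116 117 110 103 104
  106 104]
 [117 112 115 111 108 158 146  97  80  84  80  81  82 136 135 110 103 107
  109 109]
 [114 118 120 115  98 105 134 160 154 150 133 139 166 164 118 103 109 116
  117 117]
 [116 120 121 123  95  77  85 104 102 110 105 102 106  98  79 107 117 122
  121 125]
 [113 121 121 123  96  70  81  81  84  86  86  84  80  76  73 111 124 126
  131 125]
 [115 116 120 128  97  75  74  84  81  83  80  81  83  71  77 112 127 131
  130 133]
 [116 126 133 133  97  75  77  79  87  84  82  78  79  75  83 119 132 128
  128 127]
 [147 180 203 191 118  74  80  80  82  83  86  78  75  68  88 124 129 126
  130 130]
 [180 193 197 192 124  72  78  82  83  85  81  81  76  72  86 121 132 131
  127 126]
 [194 190 194 190 121  75  74  83  83  82  83  79  77  71 109 161 180 163
  152 141]
 [189 191 194 190 128  76  77  80  84  83  79  78  70  71 132 186 195 196
  189 189]
 [193 197 196 193 128  72  70  81  80  80  78  75  66  73 141 188 191 196
  189 174]
 [193 193 192 193 146 101  85  84  79  79  77  82  75  99 166 193 197 189
  171 181]
 [187 188 195 195 189 181 166 128 110 111 110 127 130 167 194 198 193 172
  182 192]
 [126 143 166 181 189 192 191 187 187 188 191 190 191 196 199 189 169 181
  195 193]]
diff [np.float64(2.8), np.float64(2.8), np.float64(3.1)]
```

```bash
python3 -c "
from h import *
print(close_job())"
```

```text
the job is handed in; nothing more can be done
None
```

The slicer is locked: the pin is through the fork and tongue with its head down on the fork, and the job was handed in at about 17 s. `close_job` gives no verdict.

**What I did**
- I took the largest pin out of the wooden rest and stood it in the fork's top hole.
- I slid the carriage about 22 mm by its knob until the pin dropped (its top went from 0.124 to 0.107 m) and blocked it, then backed off about 0.6 mm.
- I gripped the head and pushed the pin past the catch. The force then rose to about 45 N, the sign of the head seating. I pressed once more with shut fingers on the head to confirm.

**Last checks**
- **Seating:** the confirming press met a firm stop with the fingertips at 0.0945 m under 23 N; fully home is 0.094 m.
- **Lean:** the head looks upright in the last image, about 0.03 rad at most.
- **Bystanders:** the tin, bottle and teapot differ from the first side image only by noise.
- **Robot:** it is clear of everything, with only noise left in the force reading.

**Disagreement:** the side camera's depth put the head's top at 0.0955–0.0965 m, and about 31 mm above the fork instead of 30 mm. That suggests a gap of about 1 mm or a camera error; I trusted the press. The last check with the top camera failed because its script found no points on the head, and I did not repeat it.

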